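# Face up the jar and set its use-by dial

### The arm

A 6-joint arm with a two-finger parallel gripper is mounted at the origin on the work surface. World frame = base frame: x ahead of the robot, y to its left, z up, the work surface at z = 0. Lengths are in m, angles in rad, forces in N, time in s.
With the tool pointing down it reaches from about 0.425 to 0.925 m from the base axis. Payload 12.5 kg.
Tool frame: the origin (TCP) lies at the very end of the fingers, on their centre line; the grasp point (between the pads) lies ctrl.grasp_offset behind it (ctrl.grasp_offset is the distance from the TCP to the grasp point, in m); y points along the fingers, x is the direction in which the jaws open and shut, and the axes are right-handed (so a half turn about y gives the same grasp; the last joint's range is limited). The gripper opens to 85 mm and grips with 20 to 120 N. Pads are 22 mm wide; open, the fingers measure 114 mm over their backs; the gripper's body (76 mm by 85 mm) begins 54 mm behind the grasp point. The pads swing forward as they close: fully open they stand 13 mm farther back than shut.
Start: joints at [-1.405, 0.491, 1.559, -0, 1.092, -0.106], TCP at [0.168, -0.602, 0.205] pointing down, gripper open.
Joint ranges: [-3.1, 3.1], [-0.84, 2.19], [0.05, 2.79], [-1.13, 4.28], [0.06, 2.93], [-2.69, 2.69]. Speed limits (rad/s): [2.22, 2.22, 2.79, 3.14, 3.14, 3.14].

### API

Orientations are given as a 3x3 rotation matrix whose columns are the frame's x, y, z axes.
In Python, from plant import sensors, viewer, ctrl gives the robot as it stands.
- The arm moves only by the shell command python3 -m crank 'ROWS' [FORCE]. ROWS is JSON, a list of rows, each a list of 3 entries, a list of its own where there are three numbers: the turn, a rotation vector about the tool's x, y, z in rad, then the shift along the tool's x, y, z in m, then the opening, from -1 (shut) to 1 (fully open). A call has exactly 8 rows; each row is the pose to reach, as a shift and turn from the pose measured when the call began, along the tool's axes at that moment; what a row does not reach only later rows make up. A row lasts 1/12 s, in which the tool goes at most 41.7 mm and 7.16 degrees, less where a joint would pass 70% of its speed; a pose out of reach is approached as far as the arm can. A call with a gripper value outside its range is refused whole. The fingers move at their own pace and stop on an object; FORCE is the grip in N (left out, the last holds). Time passes only in rows, so rows that repeat a pose let the fingers close, or fill a call up. It gives the time, the measured TCP pose, the force and the opening at its end, in the units of the state.
- sensors.sense(): the state, without advancing time (a new reading comes with each control period).
- viewer.get_image(name): name is "scene" or "top"; returns the picture (480x640x3 uint8, red, green, blue); there is no depth.
- viewer.camera_model(name): a dict with "fx", "fy", "cx", "cy" (pixels), "R" (3x3) and "t" (3): a world point X has camera coordinates R X + t. Camera axes: x right, y down, z forward; pixel columns grow to the right and rows downward; lengths in m; the calibration is good to about 2 mm. A picture is of the moment at which its call begins. camera_model takes no time and is no camera call.
- ctrl.job_done(): hands the job in, once; it reports no verdict.
The state is a dict: "t": time; "joint_pos": joint angles; "dq": joint speeds; "tau": joint torques, N m; "tool_pos": TCP position; "eef_rot": TCP orientation; "wrist_force": force on the tool from outside, world axes, zero at the start; "moment": the same for the moment, N m; "gripper_width": opening from 0.0 (shut) to 1.0 (fully open).
Only numpy, scipy, OpenCV 4.12 (cv2) and the standard library are available. Lean on these libraries where they do the work, as an engineer would, in place of code of your own. Each camera call takes 0.05 s, during which the arm holds its last target.

### The job

Turn the big stock jar on its turntable, for example by rolling the edge of its lid round with a fingertip, until its label squarely faces the way the orange arrow of the bay points. Turn the clicking use-by dial to the click with four dots, the number shown on the label. Keep the jar standing on its turntable, and leave the other things on the table where they are.

Things in the scene. Friction and masses are not known exactly. Their poses are not given: they have to be found in the camera images.
- bay: fixed bay: aluminium plate 150 x 150 x 12 mm with a grey turntable that spins freely (0.02 N m friction, no limit) about its centre. Origin: centre of its underside, on the table. +x: front, roughly away from the robot, where an orange arrow sticks out 30 mm. Turntable surface 26 mm above the table, lip 5.5 mm high, radius 59 mm inside, 64 outside. Bay and dial swap sides between runs.
- jar_mid (a point): centre of loose amber jar, 110 mm across, 146 high, 0.5-1.1kg. Its flat green lid, 104 mm across, is 73 mm above this point, 172 above the table. Too wide to grip; it stands centred on the turntable and turns with it: a closed fingertip pressed on the lid (10-20 N) 35-45 mm off the axis, moved in a circle, carries it along. z up, x to the label; a white strip on the lid also points to the label.
- jar_label (a point): point in the middle of the label, on the jar's side half-way up, 55 mm from the jar's axis: white paper label with a red band and four black dots, reaching 36 degrees to either side.
- dial_base: fixed dial housing: white box 150 x 150 mm, 50 high, grey face. Origin: centre of its underside, on the table. +x: its front, roughly away from the robot. Its face has tick marks with 1, 2, 3, 4, 5, 6 black dots on an arc about its centre, at +75, +45, +15, -15, -45, -75 degrees from +x (counter-clockwise from above positive), so the numbers grow clockwise.
- dial_grip (a point): on the axis of the dial knob, half-way up its upright black grip bar, 78 mm above the table. Bar 74 mm long, 16 wide, 32 high (top 94 mm above the table) on a black disc 88 mm across (top 62 mm above the table). x: along the bar to the pointer end, which has an orange line on top and an orange end face; z up, the turning axis.
- dial (a joint): angle of the dial, rad: 0 with the pointer at one dot, growing clockwise seen from above, 0.524 (30 degrees) a click up to 2.618 at six dots (stops at both ends); four dots is 1.571. About 0.05 N m to turn; a sprung ball pulls it into the nearest click when let go. It starts at one, two or three dots.
- tin_mid (a point): centre of a bystander: loose tin, 74 mm across, 85 mm high, yellow label, standing between bay and dial
- mug_mid (a point): centre of a bystander: loose white mug, 80 mm across, 85 mm high
- scoop_grip (a point): handle of a bystander: loose spoon, wooden handle and steel bowl, 200 mm long, lying flat, out to the right of the task's things
There are look-alikes about, which are no part of the job. What is shaped like the dial_base but blue or pink is not meant.

How it is judged:
By the outcome, as a careful person would: the job done as asked, in the order asked, and still so for the second after the job is handed in, with the robot touching nothing.
It also fails if it takes over 67 s, if anything falls off the work surface, if the arm or the gripper's body presses on something with over 40 N, if the wrist force passes 120 N, or if a joint passes its speed limit or range.

## Working session

There is one attempt and no reset: what is moved stays moved. The work goes in short steps, Python scripts to look and compute and a shell command to move; the robot and the scene stay as the last step left them, time stands still between calls to the robot, and variables do not carry over. Pictures are saved under pics/ and viewed, and the job is handed in when it is done.

```bash
ls; mkdir -p pics
python3 - <<'E'
from plant import sensors, viewer, ctrl
import cv2
s=sensors.sense()
for k,v in s.items(): print(k,v)
print(ctrl.grasp_offset)
for n in("scene","top"):
    cv2.imwrite(f"pics/{n}0.png",viewer.get_image(n)[:,:,::-1]); print(viewer.camera_model(n))
E
```

```text
pics
t 0.0
joint_pos [-1.40458780e+00  4.91545795e-01  1.55948768e+00  1.38887312e-05
  1.09171795e+00 -1.05585410e-01]
dq [-1.34323561e-03  1.52180202e-03 -4.24221595e-04  3.45724547e-04
 -8.67742786e-04 -1.45054715e-05]
tau [-3.65704147e-05 -6.18444514e+01 -2.61598992e+01 -1.27514818e-04
  3.96815100e-03 -5.09091308e-06]
tool_pos [ 0.16777511 -0.60177071  0.20442315]
eef_rot [[ 2.68453674e-01 -1.79557845e-04  9.63292579e-01]
 [-9.63291908e-01  1.14484750e-03  2.68453701e-01]
 [-1.15102607e-03 -9.99999329e-01  1.34371899e-04]]
wrist_force [ 0.06389446 -0.12116789  0.31299427]
moment [-0.04055057 -0.00717072  0.04222535]
gripper_width 0.9954170520098455
0.0187
{'fx': 526.6648244993587, 'fy': 526.6648244993587, 'cx': 316.0358200640544, 'cy': 242.96006695611987, 'R': array([[ 0.82414153,  0.56624749,  0.01243054],
       [ 0.40260441, -0.57024913, -0.71604862],
       [-0.39837223,  0.59512999, -0.69793972]]), 't': array([-0.44855011, -0.14074599,  1.58213942])}
{'fx': 481.48626736668035, 'fy': 481.48626736668035, 'cx': 324.23122583180606, 'cy': 242.78356301064144, 'R': array([[-0.02141035, -0.99974448,  0.00725065],
       [-0.99560603,  0.02065933, -0.09133355],
       [ 0.09116042, -0.00917427, -0.99579396]]), 't': array([-0.00200476,  0.54601657,  1.05089236])}
```

View pics/scene0.png

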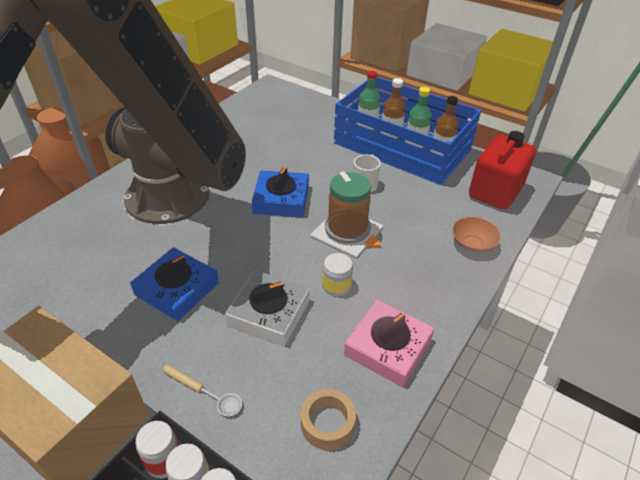

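View pics/top0.png

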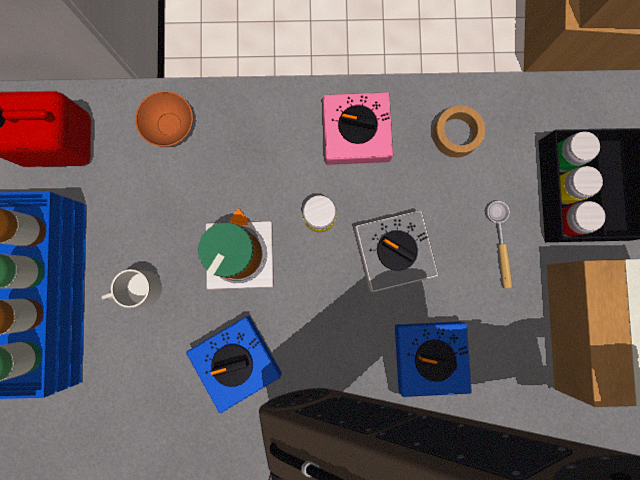

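Candidates for the dial, in top-view pixels: white/grey (396,250), blue (233,365), blue (433,358) and pink (357,127). I choose the white one. There is only one jar, at lid (225,250). Next I check both in a close crop and measure them.

```bash
cat > h.py <<'E'
import numpy as np, cv2
from plant import sensors, viewer, ctrl
def ray(n,px,z):
    m=viewer.camera_model(n);R=m["R"];t=m["t"]
    c=-R.T@t; d=R.T@np.array([(px[0]-m["cx"])/m["fx"],(px[1]-m["cy"])/m["fy"],1.])
    return c+d*(z-c[2])/d[2]
def proj(n,X):
    m=viewer.camera_model(n);p=m["R"]@np.array(X)+m["t"]
    return np.array([m["cx"]+m["fx"]*p[0]/p[2],m["cy"]+m["fy"]*p[1]/p[2]])
def comps(mask,mn=15):
    n,l,st,ce=cv2.connectedComponentsWithStats(mask.astype(np.uint8))
    return [(st[i,4],ce[i],l==i) for i in range(1,n) if st[i,4]>=mn]
E
python3 - <<'E'
from h import *
T=cv2.imread("pics/top0.png"); S=cv2.imread("pics/scene0.png")
a=cv2.resize(T[190:310,180:300],(400,400),interpolation=3);b=cv2.resize(T[195:305,340:450],(400,400),interpolation=3)
cv2.imwrite("pics/c1.png",np.hstack([a,b]))
c=cv2.resize(S[160:260,300:400],(400,400),interpolation=3);d=cv2.resize(S[260:350,220:320],(400,400),interpolation=3)
cv2.imwrite("pics/c2.png",np.hstack([c,d]))
for n,I in(("top",T),("scene",S)):
    H=cv2.cvtColor(I,cv2.COLOR_BGR2HSV)
    g=(H[...,0]>65)&(H[...,0]<90)&(H[...,1]>90)&(H[...,2]>50)
    o=(H[...,0]>5)&(H[...,0]<18)&(H[...,1]>170)&(H[...,2]>150)
    w=(H[...,1]<40)&(H[...,2]>185)
    for nm,k in(("g",g),("o",o),("w",w)):
        print(n,nm,[(int(q[0]),q[1].round(1).tolist()) for q in comps(k,12)][:20])
E
```

```text
top g [(202, [564.3, 159.8]), (2136, [226.1, 248.2]), (167, [6.3, 271.4]), (99, [38.0, 277.4]), (26, [35.1, 346.4]), (82, [36.3, 361.6]), (69, [2.1, 366.2]), (24, [7.6, 367.2])]
top o [(1575, [165.3, 116.9]), (40, [349.5, 116.0]), (44, [238.8, 212.6]), (44, [390.7, 243.2]), (44, [218.4, 370.8])]
top w [(790, [182.6, 10.7]), (757, [218.8, 10.3]), (740, [255.2, 10.0]), (714, [291.8, 9.7]), (700, [328.0, 9.5]), (665, [364.2, 9.0]), (661, [400.5, 9.0]), (627, [436.8, 8.5]), (616, [472.7, 8.4]), (408, [503.5, 8.0]), (1186, [438.1, 35.7]), (1159, [474.3, 35.1]), (734, [503.8, 34.2]), (1190, [292.1, 38.2]), (1192, [328.8, 37.4]), (1186, [365.3, 36.9]), (1177, [401.5, 36.3]), (1183, [182.2, 39.8]), (1186, [219.0, 39.5]), (1200, [255.8, 38.5])]
scene g [(289, [369.7, 92.5]), (368, [420.0, 111.1]), (756, [350.0, 186.4])]
scene o [(13, [282.7, 170.3]), (35, [375.4, 243.6]), (29, [275.2, 284.8])]
scene w [(381, [228.1, 69.5]), (479, [293.7, 80.1]), (176, [241.2, 84.0]), (45, [397.3, 80.5]), (31, [341.3, 95.7]), (66, [23.1, 152.7]), (25, [376.5, 161.2]), (26, [356.4, 162.9]), (57, [344.7, 176.0]), (286, [603.0, 188.1]), (13, [1.0, 190.8]), (548, [600.4, 214.8]), (40, [376.3, 223.3]), (412, [335.2, 240.4]), (15461, [558.1, 383.8]), (438, [337.6, 262.6]), (40, [245.6, 320.4]), (45, [271.0, 329.3]), (2457, [48.0, 384.1]), (29, [211.1, 393.9])]
```

View pics/c1.png

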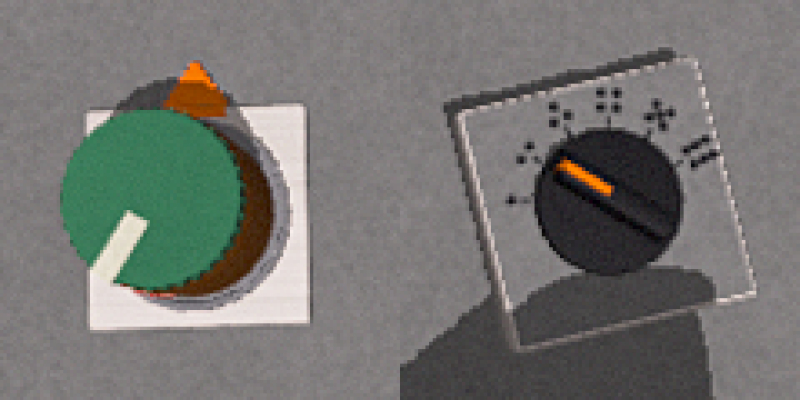

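View pics/c2.png

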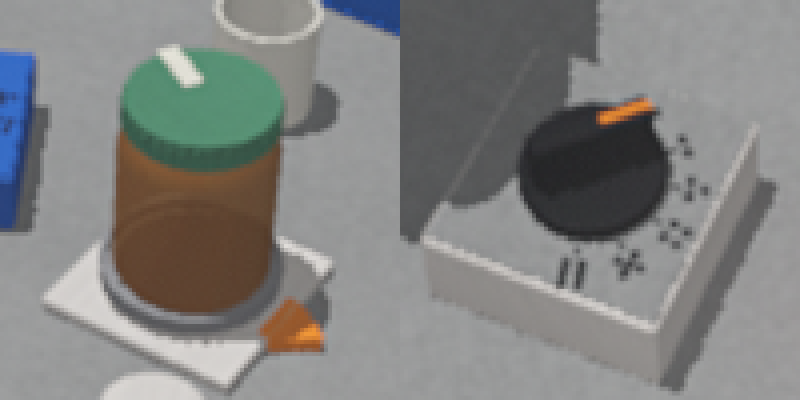

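Top crop: the jar lid is at (226,250), with its white strip pointing down-left to about (211,270). The orange arrow points up at (239,212). The white dial's pointer is at (390,243), on the two-dot tick; four dots is the fourth tick, at about (397,223).

```bash
cat >> h.py <<'E'
def lid(I,n="top"):
    H=cv2.cvtColor(I,cv2.COLOR_BGR2HSV)
    g=(H[...,0]>65)&(H[...,0]<95)&(H[...,1]>70)&(H[...,2]>50)
    g[:,:150]=0; g[:,400:]=0
    q=max(comps(g),key=lambda q:q[0]); 
    hull=cv2.convexHull(np.argwhere(q[2])[:,::-1].astype(np.int32))
    e=np.array([ray(n,p[0],0.172)[:2] for p in hull])
    A=np.c_[2*e,np.ones(len(e))];s=np.linalg.lstsq(A,(e**2).sum(1),rcond=None)[0]
    c=s[:2];r=np.sqrt(s[2]+c@c)
    m=np.zeros(g.shape,np.uint8);cv2.fillConvexPoly(m,cv2.convexHull(hull),1)
    cp=proj(n,[*c,.172])
    yy,xx=np.mgrid[:480,:640]
    near=(np.hypot(xx-cp[0],yy-cp[1])<32)&(H[...,1]<60)&(H[...,2]>150)
    P=np.array([ray(n,p[::-1],.172)[:2] for p in np.argwhere(near)]); P=P[np.hypot(*(P-c).T)<.048]
    w=P.mean(0); d=w-c
    ev=np.linalg.eigh(np.cov(P.T))[1][:,1]; ev*=np.sign(ev@d) 
    return c,r,w,np.degrees(np.arctan2(d[1],d[0])),np.degrees(np.arctan2(ev[1],ev[0])),len(P)
E
python3 - <<'E'
from h import *
T=cv2.imread("pics/top0.png");H=cv2.cvtColor(T,cv2.COLOR_BGR2HSV)
print("lid",lid(T))
# plate
w=((H[...,1]<40)&(H[...,2]>185)); w[:,:200]=0;w[:,280:]=0;w[:215]=0;w[300:]=0
pts=np.argwhere(w)[:,::-1].astype(np.int32)
P=np.array([ray("top",p,.012)[:2] for p in pts]).astype(np.float32)
print("plate",cv2.minAreaRect(P*1000))
o=(H[...,0]>5)&(H[...,0]<18)&(H[...,1]>170)&(H[...,2]>90)
for q in comps(o,12):
    if 200<q[1][1]<260:
        z=.012 if q[1][0]<300 else .094
        X=np.array([ray("top",p[::-1],z)[:2] for p in np.argwhere(q[2])]);ev=np.linalg.eigh(np.cov(X.T))[1][:,1]
        print("orange",q[1],X.mean(0),X[X[:,0].argmax()],np.degrees(np.arctan2(ev[1],ev[0])))
# dial box corners from crop
C=[(340+(x-400)*.275-.4,195+y*.275-.4) for x,y in((458,112),(690,58),(756,293),(518,350))]
C=np.array([ray("top",p,.05)[:2] for p in C]);print("dialbox",C,C.mean(0),[np.degrees(np.arctan2(*(a-b)[::-1])) for a,b in((C[0],C[3]),(C[1],C[2]))],np.linalg.norm(C-np.roll(C,1,0),axis=1))
# disc
k=(H[...,2]<60); k[:,:370]=0;k[:,425:]=0;k[:215]=0;k[275:]=0
q=max(comps(k),key=lambda q:q[0]);hull=cv2.convexHull(np.argwhere(q[2])[:,::-1].astype(np.int32))
(cx,cy),r=cv2.minEnclosingCircle(hull);print("disc",cx,cy,r,ray("top",(cx,cy),.062))
for n,px,z in(("top",(318.5,209),.085),("top",(131,287),.085)):print(ray(n,px,z))
E
```

```text
lid (array([0.52409449, 0.17815152]), np.float64(0.052724885034190684), array([0.49935564, 0.19572466]), np.float64(144.61207318444812), np.float64(147.50741215302804), 144)
plate ((524.5037841796875, 178.9033203125), (147.62567138671875, 146.92071533203125), 0.8590216636657715)
orange [238.75806452 218.05376344] [0.60741724 0.17909384] [0.62825962 0.18297574] 54.47877172045824
orange [  2.70198675 223.90066225] [0.60494879 0.71156942] [0.63681418 0.71890298] -176.75690326477445
orange [390.5       243.2037037] [ 0.53577859 -0.15149863] [ 0.5448935  -0.13818018] 59.09553853212082
dialbox [[ 0.58037287 -0.08269786]
 [ 0.61038795 -0.22393664]
 [ 0.46780296 -0.25782015]
 [ 0.43698322 -0.1145125 ]] [ 0.52388675 -0.16974179] [np.float64(12.509873143296879), np.float64(13.367664989054079)] [0.1468767  0.14439286 0.1465557  0.14658424]
disc 395.6518249511719 250.07186889648438 21.37517547607422 [ 0.52348892 -0.16683634  0.062     ]
[ 0.61261375 -0.00233887  0.085     ]
[0.45613309 0.39196779 0.085     ]
```

Run:
```python
from h import *
print("tcp px",proj("top",[.168,-.602,.204]),proj("scene",[.168,-.602,.204]))
# cardboard box: top near corner in scene (133,378), (37,308); in top view ~ (585,262),(590,405)?
def tri(a,b):
    L=[]
    for n,p in(("top",a),("scene",b)):
        c=ray(n,p,0);d=ray(n,p,1)-c;d/=np.linalg.norm(d);L.append((c,d))
    A=sum(np.eye(3)-np.outer(d,d) for c,d in L);B=sum((np.eye(3)-np.outer(d,d))@c for c,d in L);return np.linalg.solve(A,B)
print(tri((585,261),(133,378)),tri((592,405),(37,308)))
print([ray("top",p,0) for p in((549,262),(553,400))])
# bay corners
C=[(180+x*.3-.35,190+y*.3-.35) for x,y in((88,112),(304,104),(310,321),(90,330))]
C=np.array([ray("top",p,.012)[:2] for p in C]);print(C,C.mean(0),[np.degrees(np.arctan2(*(a-b)[::-1])) for a,b in((C[0],C[3]),(C[1],C[2]))],[np.degrees(np.arctan2(*(a-b)[::-1]))-90 for a,b in((C[0],C[1]),(C[3],C[2]))])
```

```text
tcp px [655.56854898 435.51692822] [-20.57178683 307.3848351 ]
[ 0.48963784 -0.52463061  0.14934502] [ 0.20835793 -0.52298747  0.14932393]
[array([ 0.49337697, -0.52653426,  0.        ]), array([ 0.18595811, -0.51573139,  0.        ])]
[[0.59703709 0.25316245]
 [0.59952627 0.10640948]
 [0.4523026  0.10404086]
 [0.44944215 0.25168013]] [0.52457703 0.17882323] [np.float64(0.5754138472830138), np.float64(0.9217283038814043)] [np.float64(0.9717408880432856), np.float64(1.1099426569752069)]
```

```bash
python3 -m crank '[[[0,-0.12,0],[-0.02,-0.02,0.034],-1],[[0,-0.24,0],[-0.04,-0.04,0.068],-1],[[0,-0.36,0],[-0.06,-0.056,0.101],-1],[[0,-0.48,0],[-0.08,-0.056,0.135],-1],[[0,-0.60,0],[-0.10,-0.056,0.169],-1],[[0,-0.72,0],[-0.12,-0.056,0.203],-1],[[0,-0.84,0],[-0.14,-0.056,0.236],-1],[[0,-0.96,0],[-0.16,-0.056,0.27],-1]]'
cat >> h.py <<'E'
def go(x,y,z,yaw):
    "shift (tool axes) and turn about tool y to put tool z-axis at yaw deg"
    s=sensors.sense();R=s["eef_rot"];d=np.array([x,y,z])-s["tool_pos"]
    y0=np.arctan2(R[1,2],R[0,2]);dy=(np.radians(yaw)-y0+np.pi)%(2*np.pi)-np.pi
    print("t",s["t"],"pos",s["tool_pos"].round(4),"yaw",np.degrees(y0).round(2),"q1,q6",s["joint_pos"][[0,5]].round(3),"F",s["wrist_force"].round(1),"w",round(s["gripper_width"],2))
    print("shift",(R.T@d).round(4),"|d|",np.linalg.norm(d).round(3),"turn y",-dy.round(4))
E
python3 -c "
from h import *
go(.5246-.04,.1787,.26,180); go(.48,-.1,.26,120)"
```

```text
t: 0.77
tool_pos: [0.3858, -0.3736, 0.2606]
eef_rot: [[0.945, -0.0, 0.327], [-0.327, 0.001, 0.945], [-0.001, -1.0, 0.001]]
wrist_force: [0.3, -0.7, -0.3]
gripper_width: -0.003
t 0.7667 pos [ 0.3858 -0.3736  0.2606] yaw 70.91 q1,q6 [-0.893 -0.56 ] F [ 0.3 -0.7 -0.3] w -0.0
shift [-0.0872  0.0012  0.5542] |d| 0.561 turn y -1.904
t 0.7667 pos [ 0.3858 -0.3736  0.2606] yaw 70.91 q1,q6 [-0.893 -0.56 ] F [ 0.3 -0.7 -0.3] w -0.0
shift [-0.0004  0.0009  0.2893] |d| 0.289 turn y -0.8568
```

```bash
python3 -m crank '[[[0,-0.12,0],[0,0,0.037],-1],[[0,-0.24,0],[0,0,0.074],-1],[[0,-0.36,0],[0,0,0.11],-1],[[0,-0.48,0],[0,0,0.147],-1],[[0,-0.60,0],[0,0,0.184],-1],[[0,-0.72,0],[0,0,0.22],-1],[[0,-0.84,0],[0,0,0.257],-1],[[0,-0.96,0],[0,0,0.29],-1]]' >/dev/null
python3 -c "
from h import *
go(.5246-.04,.1787,.21,180)"
```

```text
t 1.4333 pos [ 0.4808 -0.0974  0.2608] yaw 126.27 q1,q6 [-0.335 -0.969] F [ 0.8 -1.  -0.2] w 0.0
shift [0.1664 0.0512 0.2203] |d| 0.281 turn y -0.9378
```

```bash
python3 -m crank '[[[0,-0.12,0],[0.021,0,0.028],-1],[[0,-0.24,0],[0.042,0,0.056],-1],[[0,-0.36,0],[0.063,0.01,0.084],-1],[[0,-0.48,0],[0.084,0.02,0.112],-1],[[0,-0.60,0],[0.105,0.03,0.14],-1],[[0,-0.72,0],[0.126,0.04,0.168],-1],[[0,-0.84,0],[0.147,0.05,0.196],-1],[[0,-0.938,0],[0.1664,0.051,0.2203],-1]]' >/dev/null
python3 -c "
from h import *
go(.5246-.04,.1787,.174,180)"
```

```text
t 2.1 pos [0.4834 0.1806 0.2085] yaw -179.61 q1,q6 [ 0.229 -1.35 ] F [ 1.7 -0.2  0.7] w 0.0
shift [-0.0019  0.0345 -0.0013] |d| 0.035 turn y 0.0068
```

```bash
python3 -m crank '[[[0,0.007,0],[-0.002,0.015,-0.001],-1],[[0,0.007,0],[-0.002,0.026,-0.001],-1],[[0,0.007,0],[-0.002,0.033,-0.001],-1],[[0,0.007,0],[-0.002,0.035,-0.001],-1],[[0,0.007,0],[-0.002,0.036,-0.001],-1],[[0,0.007,0],[-0.002,0.037,-0.001],-1],[[0,0.007,0],[-0.002,0.037,-0.001],-1],[[0,0.007,0],[-0.002,0.037,-0.001],-1]]'
python3 -c "
from h import *
go(.5246-.04,.1787,.172,180)"
```

```text
t: 2.77
tool_pos: [0.4846, 0.1785, 0.172]
eef_rot: [[0.001, -0.002, -1.0], [1.0, 0.001, 0.001], [0.001, -1.0, 0.002]]
wrist_force: [0.4, 0.0, 0.0]
gripper_width: 0.003
t 2.7667 pos [0.4846 0.1785 0.172 ] yaw 179.96 q1,q6 [ 0.224 -1.347] F [0.4 0.  0. ] w 0.0
shift [ 0.0002 -0.     -0.    ] |d| 0.0 turn y -0.0007
```

```bash
python3 -m crank '[[[0,0,0],[0,0.0005,0],-1],[[0,0,0],[0,0.001,0],-1],[[0,0,0],[0,0.001,0],-1],[[0,0,0],[0,0.0015,0],-1],[[0,0,0],[0,0.0015,0],-1],[[0,0,0],[0,0.002,0],-1],[[0,0,0],[0,0.002,0],-1],[[0,0,0],[0,0.002,0],-1]]'
```

```text
t: 3.43
tool_pos: [0.4846, 0.1785, 0.1699]
eef_rot: [[0.001, -0.002, -1.0], [1.0, 0.001, 0.001], [0.001, -1.0, 0.002]]
wrist_force: [0.0, 0.5, 0.3]
gripper_width: 0.0
```

```bash
python3 -m crank '[[[0,0,0],[0,0.0005,0],-1],[[0,0,0],[0,0.001,0],-1],[[0,0,0],[0,0.001,0],-1],[[0,0,0],[0,0.0015,0],-1],[[0,0,0],[0,0.0015,0],-1],[[0,0,0],[0,0.002,0],-1],[[0,0,0],[0,0.002,0],-1],[[0,0,0],[0,0.002,0],-1]]'
python3 -c "
from h import *
I=viewer.get_image('scene')[:,:,::-1]; cv2.imwrite('pics/s1.png',cv2.resize(I[130:280,270:420],(600,600)))"
```

```text
t: 4.1
tool_pos: [0.4846, 0.1784, 0.1679]
eef_rot: [[0.001, -0.003, -1.0], [1.0, 0.001, 0.001], [0.001, -1.0, 0.003]]
wrist_force: [0.1, 0.1, -1.1]
gripper_width: 0.002
```

View pics/s1.png

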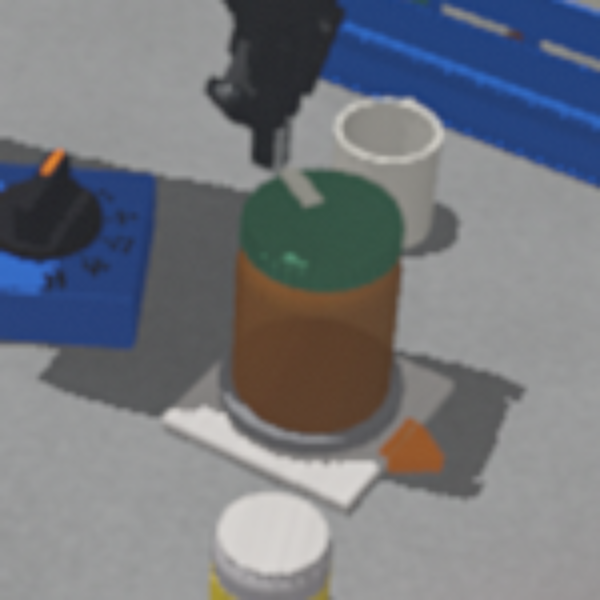

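```bash
python3 -c "
from h import *
for X in ([.4846,.1784,.168],[.5246,.1787,.172],[.4726,.1787,.172],[.5246,.1787,.026]):
  p=proj('scene',X); print(p,(p-[270,130])*4)
I=viewer.get_image('top')[:,:,::-1];cv2.imwrite('pics/t1.png',cv2.resize(I[180:320,160:300],(600,600)))
"
```

```text
[336.64971893 178.87671645] [266.59887573 195.50686581]
[349.78720753 183.06537914] [319.14883014 212.26151658]
[332.92730248 175.97553188] [251.70920992 183.90212751]
[346.77968587 224.91853895] [307.1187435 379.6741558]
```

View pics/t1.png

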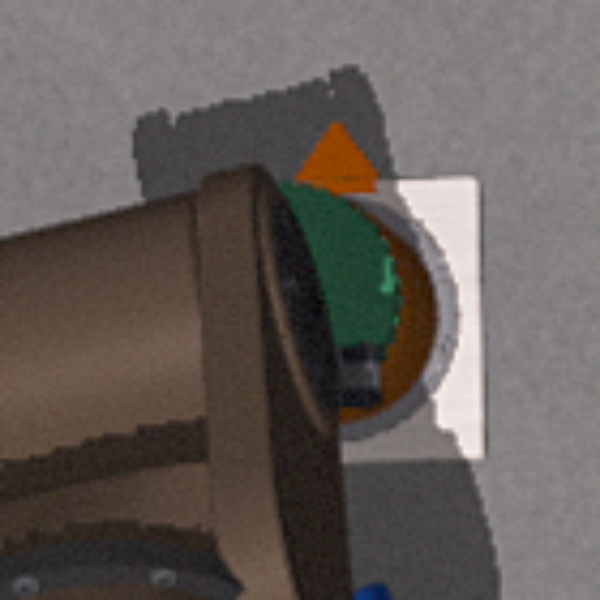

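```bash
python3 -c "
from h import *
I=viewer.get_image('scene')[:,:,::-1]
a=I[150:210,310:390];cv2.imwrite('pics/s2.png',cv2.resize(a,(800,600),interpolation=0))
print(-viewer.camera_model('scene')['R'].T@viewer.camera_model('scene')['t'])
print(lid(cv2.imread('pics/top0.png')))
"
```

```text
[ 1.05661414 -0.76784853  1.0090327 ]
(array([0.52409449, 0.17815152]), np.float64(0.052724885034190684), array([0.49935564, 0.19572466]), np.float64(144.61207318444812), np.float64(147.50741215302804), 144)
```

View pics/s2.png

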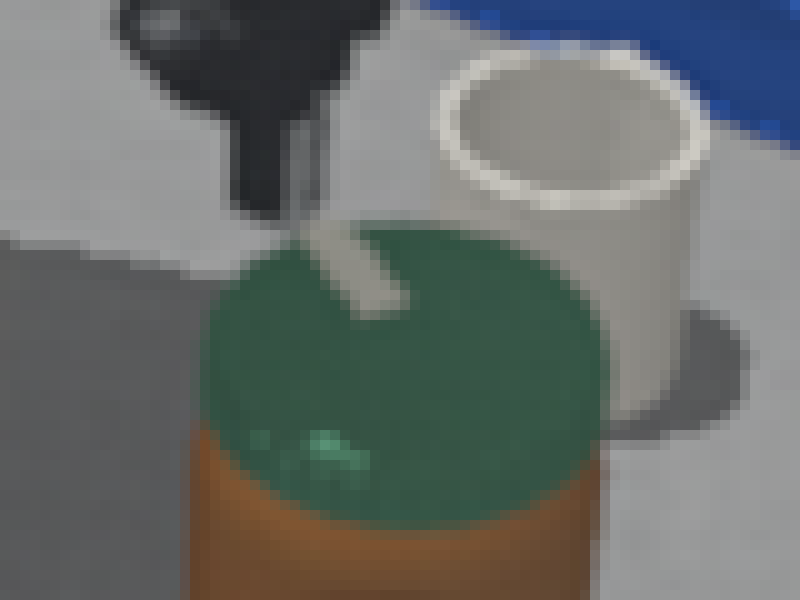

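```bash
python3 -c "
from h import *
I=viewer.get_image('top')[:,:,::-1]
a=I[230:290,215:295];cv2.imwrite('pics/t2.png',cv2.resize(a,(800,600),interpolation=0))
p=proj('top',[.4846,.1784,.168]);print(p,(p-[215,230])*10)
for z in (.168,.18,.19,.2):
  for n,o in(('scene',[310,150]),('top',[215,230])):
    p=proj(n,[.4846,.1784,z]);print(n,z,(p-o)*10)
"
```

```text
[225.70428482 269.75912242] [107.04284821 397.59122417]
scene 0.168 [266.49718934 288.76716452]
top 0.168 [107.04284821 397.59122417]
scene 0.18 [268.33131826 251.8073564 ]
top 0.18 [ 94.62247089 395.34480674]
scene 0.19 [269.87698187 220.66045638]
top 0.19 [ 84.02139184 393.42743756]
scene 0.2 [271.43856054 189.19284948]
top 0.2 [ 73.18422185 391.46736768]
```

View pics/t2.png

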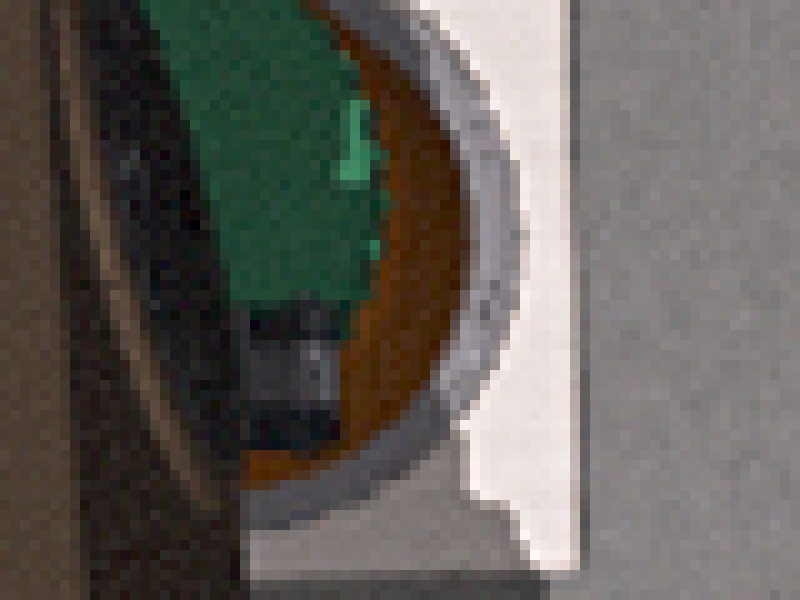

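The scene crop shows the fingertip ending at about (338,172), which corresponds to roughly 20 mm above the reported TCP. There has been no contact force yet. I'll continue down in small steps and watch the force.

```bash
python3 -m crank '[[[0,0,0],[0,0.001,0],-1],[[0,0,0],[0,0.002,0],-1],[[0,0,0],[0,0.003,0],-1],[[0,0,0],[0,0.004,0],-1],[[0,0,0],[0,0.005,0],-1],[[0,0,0],[0,0.006,0],-1],[[0,0,0],[0,0.007,0],-1],[[0,0,0],[0,0.007,0],-1]]'
```

```text
t: 4.97
tool_pos: [0.4844, 0.1784, 0.1607]
eef_rot: [[0.001, -0.003, -1.0], [1.0, 0.001, 0.001], [0.001, -1.0, 0.003]]
wrist_force: [-0.2, 0.3, 0.1]
gripper_width: -0.002
```

```bash
python3 -m crank '[[[0,0,0],[0,0.001,0],-1],[[0,0,0],[0,0.002,0],-1],[[0,0,0],[0,0.003,0],-1],[[0,0,0],[0,0.004,0],-1],[[0,0,0],[0,0.004,0],-1],[[0,0,0],[0,0.005,0],-1],[[0,0,0],[0,0.005,0],-1],[[0,0,0],[0,0.005,0],-1]]'
python3 -c "
from h import *
I=viewer.get_image('scene')[:,:,::-1]
a=I[150:210,310:390];cv2.imwrite('pics/s3.png',cv2.resize(a,(800,600),interpolation=0))
"
```

```text
t: 5.63
tool_pos: [0.4844, 0.1784, 0.1557]
eef_rot: [[0.001, -0.003, -1.0], [1.0, 0.001, 0.001], [0.001, -1.0, 0.003]]
wrist_force: [0.2, 0.3, 0.0]
gripper_width: -0.004
```

View pics/s3.png

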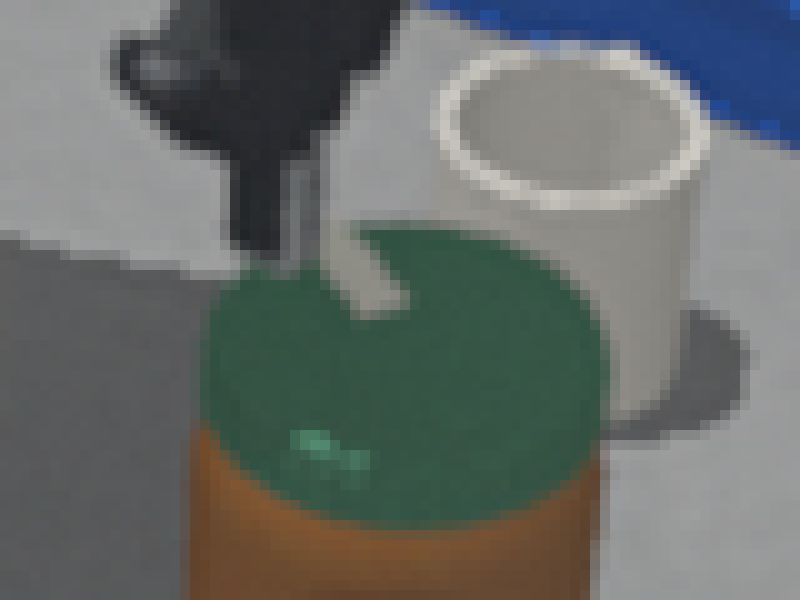

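```bash
python3 -m crank '[[[0,0,0],[0,0.0005,0],-1],[[0,0,0],[0,0.001,0],-1],[[0,0,0],[0,0.0015,0],-1],[[0,0,0],[0,0.002,0],-1],[[0,0,0],[0,0.0025,0],-1],[[0,0,0],[0,0.003,0],-1],[[0,0,0],[0,0.003,0],-1],[[0,0,0],[0,0.003,0],-1]]'
```

```text
t: 6.35
tool_pos: [0.4844, 0.1784, 0.1527]
eef_rot: [[0.001, -0.003, -1.0], [1.0, 0.001, 0.001], [0.001, -1.0, 0.003]]
wrist_force: [0.4, -0.4, 1.7]
gripper_width: 0.005
```

```bash
python3 -m crank '[[[0,0,0],[0,0.0005,0],-1],[[0,0,0],[0,0.0005,0],-1],[[0,0,0],[0,0.001,0],-1],[[0,0,0],[0,0.001,0],-1],[[0,0,0],[0,0.0015,0],-1],[[0,0,0],[0,0.0015,0],-1],[[0,0,0],[0,0.002,0],-1],[[0,0,0],[0,0.002,0],-1]]'
```

```text
t: 7.02
tool_pos: [0.4844, 0.1784, 0.1506]
eef_rot: [[0.001, -0.003, -1.0], [1.0, 0.001, 0.001], [0.001, -1.0, 0.003]]
wrist_force: [0.3, -0.1, 0.2]
gripper_width: -0.004
```

```bash
python3 -m crank '[[[0,0,0],[0,0.0005,0],-1],[[0,0,0],[0,0.001,0],-1],[[0,0,0],[0,0.0015,0],-1],[[0,0,0],[0,0.002,0],-1],[[0,0,0],[0,0.002,0],-1],[[0,0,0],[0,0.0025,0],-1],[[0,0,0],[0,0.0025,0],-1],[[0,0,0],[0,0.0025,0],-1]]'
python3 -c "
from h import *
I=viewer.get_image('scene')[:,:,::-1]
a=I[150:210,310:390];cv2.imwrite('pics/s4.png',cv2.resize(a,(800,600),interpolation=0))
"
```

```text
t: 7.68
tool_pos: [0.4844, 0.1784, 0.1481]
eef_rot: [[0.001, -0.003, -1.0], [1.0, 0.001, 0.001], [0.001, -1.0, 0.003]]
wrist_force: [-0.2, -1.0, 1.1]
gripper_width: -0.0
```

View pics/s4.png

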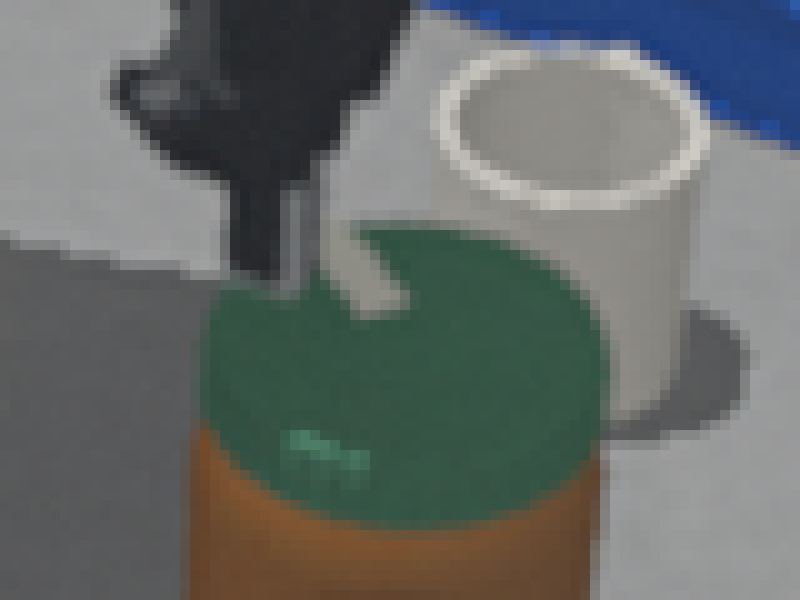

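```bash
python3 -m crank '[[[0,0,0],[0,0.0005,0],-1],[[0,0,0],[0,0.001,0],-1],[[0,0,0],[0,0.0015,0],-1],[[0,0,0],[0,0.002,0],-1],[[0,0,0],[0,0.002,0],-1],[[0,0,0],[0,0.0025,0],-1],[[0,0,0],[0,0.0025,0],-1],[[0,0,0],[0,0.0025,0],-1]]'
```

```text
t: 8.4
tool_pos: [0.4844, 0.1784, 0.1458]
eef_rot: [[0.001, -0.003, -1.0], [1.0, 0.001, 0.001], [0.001, -1.0, 0.003]]
wrist_force: [-0.1, -0.7, 2.2]
gripper_width: -0.002
```

```bash
python3 -m crank '[[[0,0,0],[0,0.0005,0],-1],[[0,0,0],[0,0.0005,0],-1],[[0,0,0],[0,0.001,0],-1],[[0,0,0],[0,0.001,0],-1],[[0,0,0],[0,0.001,0],-1],[[0,0,0],[0,0.0015,0],-1],[[0,0,0],[0,0.0015,0],-1],[[0,0,0],[0,0.0015,0],-1]]'
```

```text
t: 9.07
tool_pos: [0.4846, 0.1786, 0.1457]
eef_rot: [[0.001, -0.001, -1.0], [1.0, 0.001, 0.001], [0.001, -1.0, 0.001]]
wrist_force: [-5.4, -1.4, 18.6]
gripper_width: 0.004
```

```bash
python3 -m crank '[[[0,0.087,0],[0.0035,0.0012,-0.0002],-1],[[0,0.175,0],[0.0069,0.0012,-0.0006],-1],[[0,0.262,0],[0.0104,0.0012,-0.0014],-1],[[0,0.349,0],[0.0137,0.0012,-0.0024],-1],[[0,0.436,0],[0.0169,0.0012,-0.0037],-1],[[0,0.524,0],[0.02,0.0012,-0.0054],-1],[[0,0.611,0],[0.0229,0.0012,-0.0072],-1],[[0,0.698,0],[0.0257,0.0012,-0.0094],-1]]'
python3 -c "
from h import *
I=viewer.get_image('scene')[:,:,::-1]
a=I[150:270,290:410];cv2.imwrite('pics/s5.png',cv2.resize(a,(600,600),interpolation=0))
go(.5246-.04*np.cos(.698),.1787+.04*np.sin(.698),.1457,140)
"
```

```text
t: 9.73
tool_pos: [0.494, 0.2051, 0.1457]
eef_rot: [[0.646, -0.0, -0.763], [0.763, 0.003, 0.646], [0.002, -1.0, 0.002]]
wrist_force: [-5.7, 4.1, 14.5]
gripper_width: 0.001
t 9.7833 pos [0.4944 0.2056 0.1457] yaw 139.34 q1,q6 [ 0.269 -0.595] F [-5.4  5.2 14.1] w 0.0
shift [-0.0012 -0.     -0.0004] |d| 0.001 turn y -0.0115
```

View pics/s5.png

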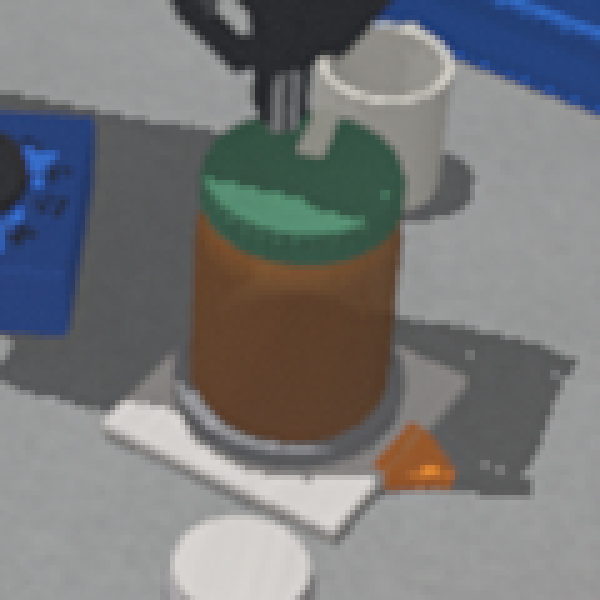

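```bash
python3 -m crank '[[[0,0.087,0],[0.0025,0.0012,-0.0002],-1],[[0,0.175,0],[0.0059,0.0012,-0.0006],-1],[[0,0.262,0],[0.0094,0.0012,-0.0014],-1],[[0,0.349,0],[0.0127,0.0012,-0.0024],-1],[[0,0.436,0],[0.0159,0.0012,-0.0037],-1],[[0,0.524,0],[0.019,0.0012,-0.0054],-1],[[0,0.611,0],[0.0219,0.0012,-0.0072],-1],[[0,0.698,0],[0.0247,0.0012,-0.0094],-1]]'
python3 -c "
from h import *
go(.5246-.04*np.cos(1.396),.1787+.04*np.sin(1.396),.1457,100)
I=viewer.get_image('scene')[:,:,::-1]
a=I[150:270,290:410];cv2.imwrite('pics/s6.png',cv2.resize(a,(600,600),interpolation=0))
"
```

```text
t: 10.45
tool_pos: [0.5184, 0.2194, 0.1458]
eef_rot: [[0.987, 0.003, -0.158], [0.158, 0.005, 0.987], [0.003, -1.0, 0.005]]
wrist_force: [-1.8, 7.1, 10.6]
gripper_width: 0.003
t 10.45 pos [0.5184 0.2194 0.1458] yaw 99.1 q1,q6 [0.281 0.119] F [-1.8  7.1 10.6] w 0.0
shift [-0.001   0.     -0.0012] |d| 0.002 turn y -0.0157
```

View pics/s6.png

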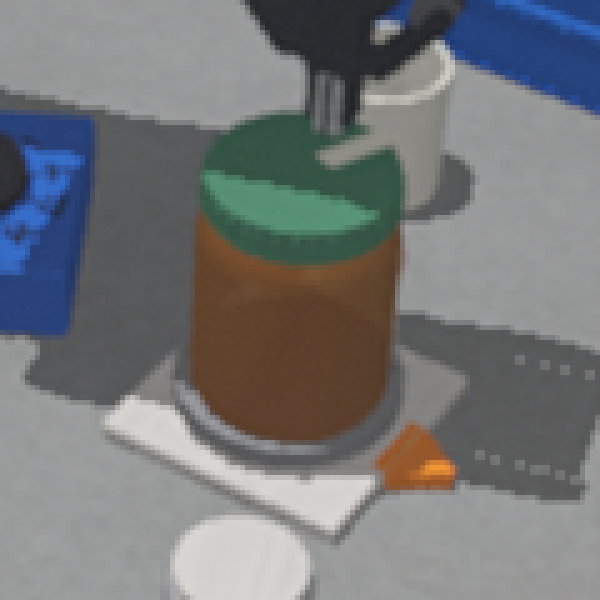

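```bash
python3 -m crank '[[[0,0.087,0],[0.0025,0.0015,-0.0004],-1],[[0,0.175,0],[0.0059,0.0015,-0.0010],-1],[[0,0.262,0],[0.0094,0.0015,-0.002],-1],[[0,0.349,0],[0.0127,0.0015,-0.003],-1],[[0,0.436,0],[0.0159,0.0015,-0.0045],-1],[[0,0.524,0],[0.019,0.0015,-0.0062],-1],[[0,0.611,0],[0.0219,0.0015,-0.008],-1],[[0,0.698,0],[0.0247,0.0015,-0.0102],-1]]'
python3 -c "
from h import *
go(.5246-.04*np.cos(2.094),.1787+.04*np.sin(2.094),.1457,60)
I=viewer.get_image('scene')[:,:,::-1]
a=I[150:270,290:410];cv2.imwrite('pics/s7.png',cv2.resize(a,(600,600),interpolation=0))
I=viewer.get_image('top')[:,:,::-1];cv2.imwrite('pics/t7.png',I);cv2.imwrite('pics/t7c.png',cv2.resize(I[180:320,160:300],(600,600)))
"
```

```text
t: 11.17
tool_pos: [0.5468, 0.2143, 0.1458]
eef_rot: [[0.852, 0.008, 0.523], [-0.523, 0.008, 0.852], [0.003, -1.0, 0.011]]
wrist_force: [2.3, 6.1, 9.9]
gripper_width: 0.007
t 11.1667 pos [0.5468 0.2143 0.1458] yaw 58.47 q1,q6 [0.259 0.805] F [2.3 6.1 9.9] w 0.01
shift [-0.0014  0.0001 -0.002 ] |d| 0.002 turn y -0.0266
```

View pics/s7.png

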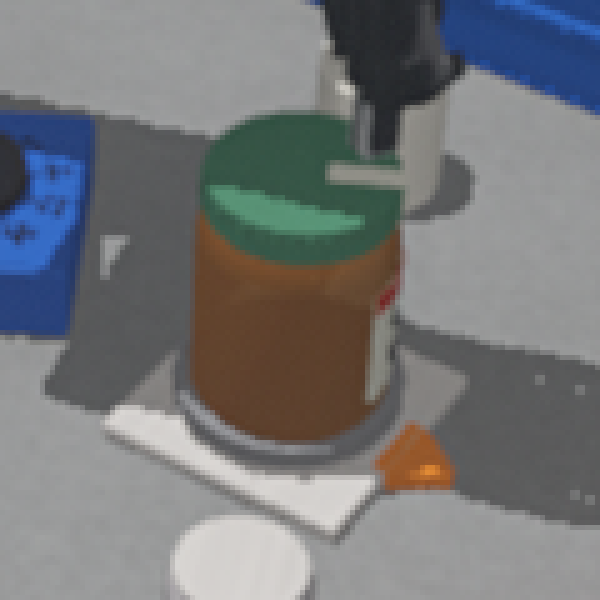

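View pics/t7c.png

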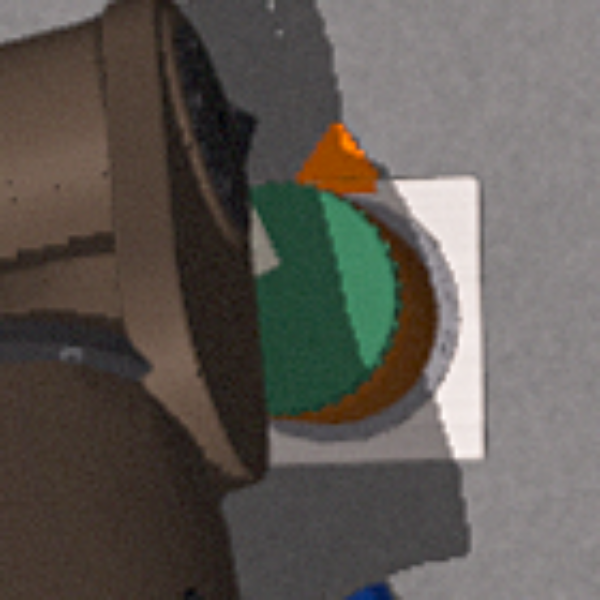

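```bash
cat >> h.py <<'E'
def strip(I,n,c,excl=None):
    H=cv2.cvtColor(I,cv2.COLOR_BGR2HSV)
    yy,xx=np.mgrid[:480,:640];cp=proj(n,[*c,.172])
    k=(np.hypot(xx-cp[0],yy-cp[1])<32)&(H[...,1]<70)&(H[...,2]>125)
    p=np.argwhere(k);P=np.array([ray(n,q[::-1],.172)[:2] for q in p]);ok=np.hypot(*(P-c).T)<.0495
    P=P[ok];p=p[ok]
    d=P.mean(0)-c;ev=np.linalg.eigh(np.cov(P.T))[1][:,1];ev*=np.sign(ev@d)
    print(n,"strip n",len(P),"mean",P.mean(0).round(4),"px",p.mean(0)[::-1].round(1),"radial",np.degrees(np.arctan2(d[1],d[0])).round(1),"axis",np.degrees(np.arctan2(ev[1],ev[0])).round(1))
E
python3 - <<'E'
from h import *
c=np.array([.5243,.1785])
strip(cv2.imread("pics/top0.png"),"top",c);strip(cv2.imread("pics/scene0.png"),"scene",c)
for n,e in(("scene",((355.6,184.6),(370.6,185.6))),):
    a,b=[ray(n,p,.172)[:2] for p in e];print(a,b,np.degrees(np.arctan2(*(b-a)[::-1])),np.degrees(np.arctan2(*(b-c)[::-1])))
E
```

```text
top strip n 156 mean [0.4988 0.1961] px [216.  262.5] radial 145.4 axis 149.4
scene strip n 87 mean [0.4987 0.1963] px [344.9 176.2] radial 145.2 axis 84.0
[0.54019541 0.18193038] [0.57382645 0.20074146] 29.219890724606945 24.184008890779204
```

```bash
python3 -m crank '[[[0,0.07,0],[0.002,0.0015,-0.0004],-1],[[0,0.14,0],[0.0046,0.0015,-0.0010],-1],[[0,0.21,0],[0.0073,0.0015,-0.0017],-1],[[0,0.28,0],[0.01,0.0015,-0.0026],-1],[[0,0.35,0],[0.0127,0.0015,-0.0036],-1],[[0,0.41,0],[0.015,0.0015,-0.0045],-1],[[0,0.44,0],[0.0160,0.0015,-0.0050],-1],[[0,0.44,0],[0.016,0.0015,-0.0050],-1]]'
python3 -m crank '[[[0,0,0],[0,-0.001,0],-1],[[0,0,0],[0,-0.003,0],-1],[[0,0,0],[0,-0.01,0],-1],[[0,0,0],[0,-0.04,0],-1],[[0,0,0],[0.02,-0.06,-0.03],-1],[[0,0,0],[0.04,-0.06,-0.06],-1],[[0,0,0],[0.06,-0.06,-0.09],-1],[[0,0,0],[0.08,-0.06,-0.12],-1]]'
python3 - <<'E'
from h import *
go(.5,-.1,.2,90)
for n in("scene","top"):
    I=viewer.get_image(n)[:,:,::-1];cv2.imwrite(f'pics/{n}8.png',I);
    cv2.imwrite(f'pics/{n}8c.png',cv2.resize(I[150:300,180:300] if n=="top" else I[150:270,290:410],(600,600),interpolation=0))
    strip(I,n,np.array([.5243,.1785]))
E
```

```text
t: 11.93
tool_pos: [0.5602, 0.2018, 0.1458]
eef_rot: [[0.547, 0.014, 0.837], [-0.837, 0.009, 0.547], [-0.0, -1.0, 0.016]]
wrist_force: [3.1, 1.7, 10.1]
gripper_width: 0.0
t: 12.6
tool_pos: [0.5016, 0.0676, 0.2043]
eef_rot: [[0.548, 0.014, 0.837], [-0.837, 0.009, 0.548], [0.0, -1.0, 0.017]]
wrist_force: [1.1, -0.9, 0.7]
gripper_width: 0.001
t 12.6 pos [0.5016 0.0676 0.2043] yaw 33.2 q1,q6 [-0.002  0.983] F [ 1.1 -0.9  0.7] w 0.0
shift [ 0.1394  0.0028 -0.0932] |d| 0.168 turn y -0.9913
scene strip n 90 mean [0.5434 0.1838] px [357.1 184.7] radial 15.6 axis -18.7
top strip n 0 mean [nan nan] px [nan nan] radial nan axis nanh.py:42: RuntimeWarning: Mean of empty slice.
  d=P.mean(0)-c;ev=np.linalg.eigh(np.cov(P.T))[1][:,1];ev*=np.sign(ev@d)
  ret = um.true_divide(
  avg = a.mean(axis, **keepdims_kw)
h.py:42: RuntimeWarning: Degrees of freedom <= 0 for slice
  d=P.mean(0)-c;ev=np.linalg.eigh(np.cov(P.T))[1][:,1];ev*=np.sign(ev@d)
  c *= np.true_divide(1, fact)
  c *= np.true_divide(1, fact)
h.py:43: RuntimeWarning: Mean of empty slice.
  print(n,"strip n",len(P),"mean",P.mean(0).round(4),"px",p.mean(0)[::-1].round(1),"radial",np.degrees(np.arctan2(d[1],d[0])).round(1),"axis",np.degrees(np.arctan2(ev[1],ev[0])).round(1))
```

View pics/scene8.png

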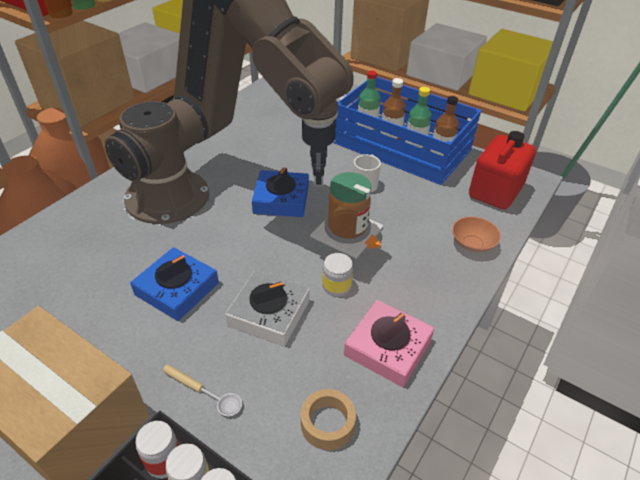

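View pics/top8.png

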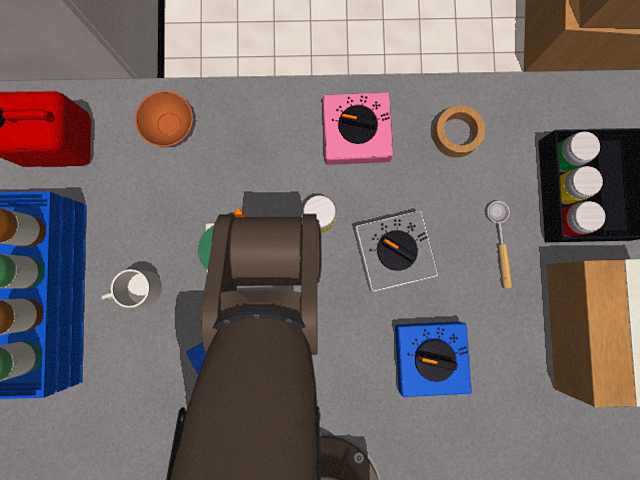

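```bash
python3 -c "
from h import *
go(.523,-.168,.25,58.5)"
```

```text
t 12.7 pos [0.5008 0.0656 0.2043] yaw 32.98 q1,q6 [-0.005  0.984] F [0.6 0.1 0.9] w -0.0
shift [ 0.208  -0.0474 -0.1078] |d| 0.239 turn y -0.4454
```

```bash
python3 -m crank '[[[0,-0.06,0],[0.03,-0.02,-0.015],1],[[0,-0.12,0],[0.06,-0.035,-0.031],1],[[0,-0.18,0],[0.09,-0.047,-0.047],1],[[0,-0.24,0],[0.12,-0.047,-0.062],1],[[0,-0.30,0],[0.15,-0.047,-0.078],1],[[0,-0.36,0],[0.18,-0.047,-0.093],1],[[0,-0.42,0],[0.208,-0.047,-0.108],1],[[0,-0.445,0],[0.208,-0.047,-0.108],1]]'
python3 - <<'E'
from h import *
for n in("scene","top"):
    I=viewer.get_image(n)[:,:,::-1];cv2.imwrite(f'pics/{n}9.png',I);
    cv2.imwrite(f'pics/{n}9c.png',cv2.resize(I[190:310,180:300] if n=="top" else I[150:270,290:410],(600,600),interpolation=2))
    try: strip(I,n,np.array([.5243,.1785])); 
    except Exception as e: print(e)
    if n=="top": print(lid(I))
E
```

```text
t: 13.37
tool_pos: [0.5234, -0.1723, 0.2495]
eef_rot: [[0.853, 0.013, 0.522], [-0.522, 0.007, 0.853], [0.007, -1.0, 0.013]]
wrist_force: [-0.2, -0.4, 0.1]
gripper_width: 0.999
scene strip n 90 mean [0.5439 0.1844] px [357.4 184.7] radial 16.7 axis -21.4
top strip n 157 mean [0.5557 0.18  ] px [224.4 232.8] radial 2.8 axis 2.0
(array([0.5239338 , 0.17837554]), np.float64(0.052308044080938344), array([0.55447049, 0.17980123]), np.float64(2.673075528914271), np.float64(0.7074877417549904), 145)
```

View pics/top9c.png

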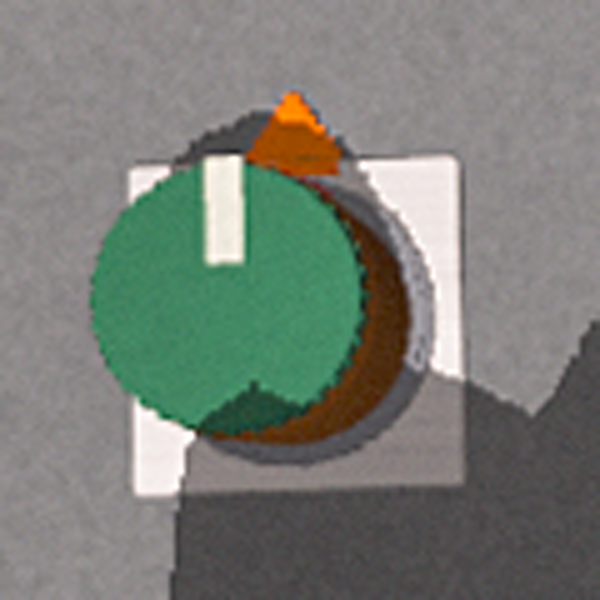

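View pics/scene9c.png

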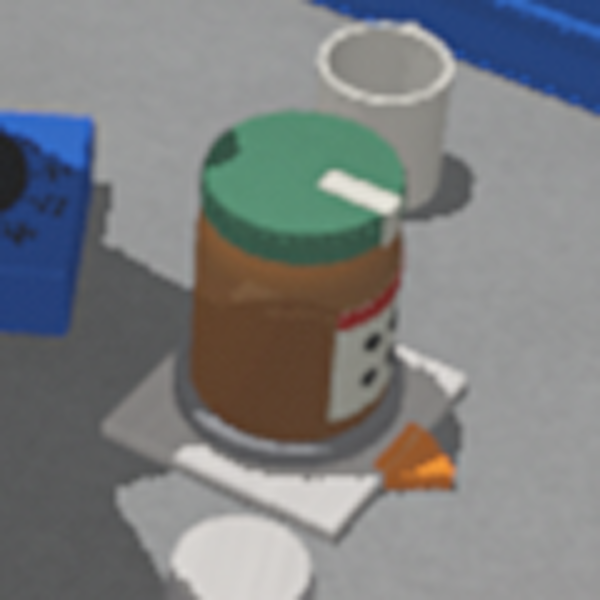

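Jar strip: about 2° against the bay's 0.9° (lid strip at (224,233) in the top view), upright and centred. Now the dial: I check where the open fingertips really are.

Run:
```python
from h import *
I=cv2.imread("pics/scene9.png")
s=sensors.sense();p=s["tool_pos"];R=s["eef_rot"]
q=I[190:310,200:360].copy();q=cv2.resize(q,(800,600),interpolation=2)
for dz in(0,.02,.04):
  for sx in(-.0425,0,.0425):
    u=(proj("scene",p+R[:,0]*sx-R[:,1]*dz)-[200,190])*5
    cv2.circle(q,tuple(int(v) for v in u),4,(0,255-int(dz*6000),255),-1)
cv2.imwrite("pics/s9d.png",q)
```

```text
(no output)
```

View pics/s9d.png

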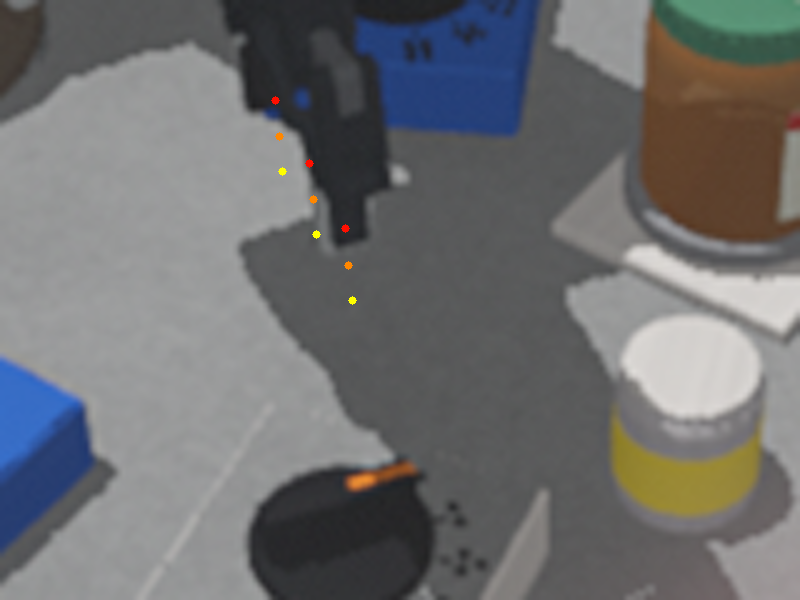

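```bash
python3 -c "
from h import *
go(.524,-.169,.06,57.9)"
```

```text
t 13.4667 pos [ 0.5228 -0.1686  0.2494] yaw 58.39 q1,q6 [-0.439  0.106] F [-0.8  0.3  0.7] w 1.0
shift [ 0.0002  0.1894 -0.0023] |d| 0.189 turn y 0.0086
```

```bash
python3 -m crank '[[[-0.013,0.009,0.007],[0,0.025,-0.001],1],[[-0.013,0.009,0.007],[0,0.05,-0.001],1],[[-0.013,0.009,0.007],[0,0.075,-0.001],1],[[-0.013,0.009,0.007],[0,0.1,-0.001],1],[[-0.013,0.009,0.007],[0,0.125,-0.001],1],[[-0.013,0.009,0.007],[0,0.15,-0.001],1],[[-0.013,0.009,0.007],[0,0.17,-0.002],1],[[-0.013,0.009,0.007],[0,0.18,-0.002],1]]'
python3 - <<'E'
from h import *
I=viewer.get_image("scene")[:,:,::-1]
cv2.imwrite("pics/s10.png",cv2.resize(I[230:350,200:360],(800,600),interpolation=2))
go(.524,-.169,.045,57.9)
E
```

```text
t: 14.13
tool_pos: [0.5232, -0.1669, 0.0674]
eef_rot: [[0.847, -0.004, 0.532], [-0.532, 0.003, 0.847], [-0.005, -1.0, 0.001]]
wrist_force: [-0.4, 0.5, -0.0]
gripper_width: 1.002
t 14.1833 pos [ 0.5229 -0.167   0.0667] yaw 57.89 q1,q6 [-0.43   0.129] F [-0.8  0.9 -1.1] w 1.0
shift [ 0.0021  0.0217 -0.0011] |d| 0.022 turn y -0.0002
```

View pics/s10.png

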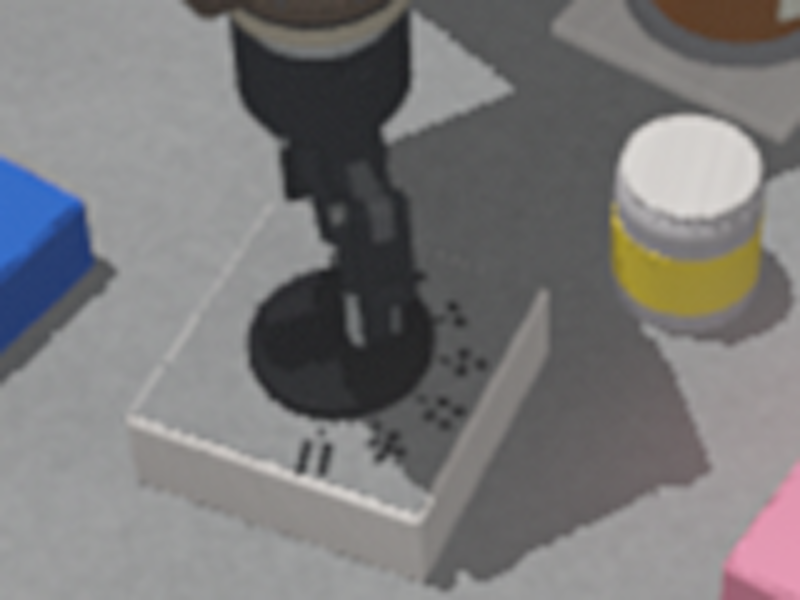

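```bash
python3 -m crank '[[[0,0,0],[0.001,0.003,-0.001],1],[[0,0,0],[0.001,0.006,-0.001],1],[[0,0,0],[0.001,0.009,-0.001],1],[[0,0,0],[0.001,0.012,-0.001],1],[[0,0,0],[0.001,0.015,-0.001],1],[[0,0,0],[0.001,0.018,-0.001],1],[[0,0,0],[0.001,0.021,-0.001],1],[[0,0,0],[0.001,0.022,-0.001],1]]'
python3 - <<'E'
from h import *
I=viewer.get_image("scene")[:,:,::-1]
cv2.imwrite("pics/s11.png",cv2.resize(I[230:350,200:360],(800,600),interpolation=2))
E
```

```text
t: 14.85
tool_pos: [0.523, -0.1683, 0.0444]
eef_rot: [[0.847, -0.005, 0.532], [-0.532, 0.003, 0.847], [-0.006, -1.0, 0.0]]
wrist_force: [0.9, 0.6, -0.4]
gripper_width: 0.999
```

View pics/s11.png

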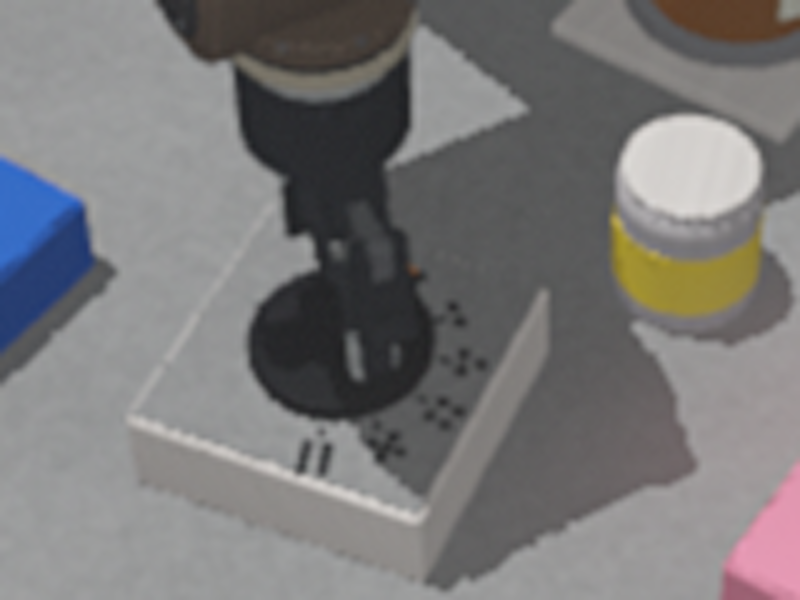

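```bash
python3 -m crank '[[[0,0,0],[0,0,0],-1],[[0,0,0],[0,0,0],-1],[[0,0,0],[0,0,0],-1],[[0,0,0],[0,0,0],-1],[[0,0,0],[0,0,0],-1],[[0,0,0],[0,0,0],-1],[[0,0,0],[0,0,0],-1],[[0,0,0],[0,0,0],-1]]' 30
```

```text
t: 15.57
tool_pos: [0.5256, -0.1697, 0.045]
eef_rot: [[0.847, 0.001, 0.532], [-0.532, 0.001, 0.847], [0.0, -1.0, 0.001]]
wrist_force: [10.0, -7.3, -4.0]
gripper_width: 0.179
```

```bash
python3 -m crank '[[[0,0.08,0],[0,0,0],-1],[[0,0.16,0],[0,0,0],-1],[[0,0.24,0],[0,0,0],-1],[[0,0.32,0],[0,0,0],-1],[[0,0.40,0],[0,0,0],-1],[[0,0.48,0],[0,0,0],-1],[[0,0.55,0],[0,0,0],-1],[[0,0.55,0],[0,0,0],-1]]'
python3 -c "
from h import *
go(.524,-.169,.045,-2.1)"
```

```text
t: 16.23
tool_pos: [0.5265, -0.1705, 0.045]
eef_rot: [[0.44, 0.003, 0.898], [-0.898, -0.001, 0.44], [0.002, -1.0, 0.002]]
wrist_force: [4.5, -4.8, -4.7]
gripper_width: 0.179
t 16.2333 pos [ 0.5265 -0.1705  0.045 ] yaw 26.11 q1,q6 [-0.433  0.681] F [ 4.5 -4.8 -4.7] w 0.18
shift [-0.0024 -0.     -0.0016] |d| 0.003 turn y 0.4923
```

```bash
python3 -m crank '[[[0,0.08,0],[0,0,0],-1],[[0,0.16,0],[0,0,0],-1],[[0,0.24,0],[0,0,0],-1],[[0,0.32,0],[0,0,0],-1],[[0,0.40,0],[0,0,0],-1],[[0,0.46,0],[0,0,0],-1],[[0,0.5,0],[0,0,0],-1],[[0,0.5,0],[0,0,0],-1]]'
python3 - <<'E'
from h import *
go(.524,-.169,.045,-2.1)
I=viewer.get_image("scene")[:,:,::-1]
cv2.imwrite("pics/s12.png",cv2.resize(I[230:350,200:360],(800,600),interpolation=2))
E
```

```text
t: 16.9
tool_pos: [0.5268, -0.1714, 0.045]
eef_rot: [[-0.047, 0.004, 0.999], [-0.999, -0.002, -0.047], [0.001, -1.0, 0.004]]
wrist_force: [1.0, -6.9, -3.4]
gripper_width: 0.177
t 16.9 pos [ 0.5268 -0.1714  0.045 ] yaw -2.7 q1,q6 [-0.434  1.184] F [ 1.  -6.9 -3.4] w 0.18
shift [-0.0023 -0.0001 -0.0029] |d| 0.004 turn y -0.0105
```

View pics/s12.png

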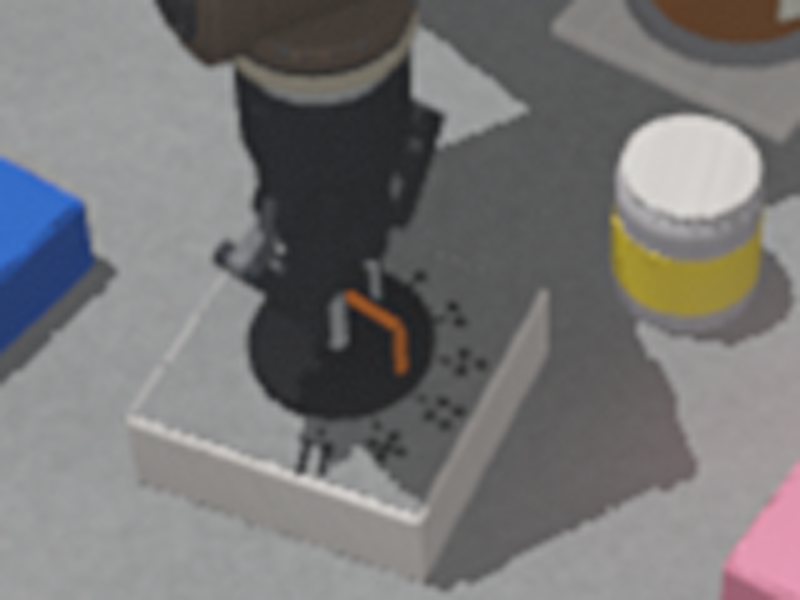

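```bash
python3 -m crank '[[[0,0,0],[0,0,0],0.2],[[0,0,0],[0,0,0],0.6],[[0,0,0],[0,0,0],1],[[0,0,0],[0,0,0],1],[[0,0,0],[0,0,0],1],[[0,0,0],[0,-0.01,0],1],[[0,0,0],[0,-0.03,0],1],[[0,0,0],[0,-0.06,0],1]]'
python3 -m crank '[[[0,0,0],[0,-0.03,0],1],[[0,0,0],[0,-0.06,0],1],[[0,0,0],[0,-0.09,0],1],[[0,0,0],[0,-0.12,0],1],[[0,0,0],[0.025,-0.13,-0.02],1],[[0,0,0],[0.06,-0.13,-0.03],1],[[0,0,0],[0.10,-0.13,-0.035],1],[[0,0,0],[0.14,-0.13,-0.035],1]]'
python3 - <<'E'
from h import *
for n in("scene","top"):
    I=viewer.get_image(n)[:,:,::-1];cv2.imwrite(f'pics/{n}13.png',I)
    if n=="top": print(lid(I));strip(I,n,np.array([.5243,.1785]))
E
```

```text
t: 17.62
tool_pos: [0.5256, -0.1708, 0.1045]
eef_rot: [[-0.045, 0.0, 0.999], [-0.999, 0.0, -0.045], [-0.0, -1.0, 0.0]]
wrist_force: [0.1, 0.0, -1.0]
gripper_width: 1.001
t: 18.28
tool_pos: [0.4832, -0.31, 0.2363]
eef_rot: [[-0.044, 0.001, 0.999], [-0.999, -0.001, -0.044], [0.001, -1.0, 0.001]]
wrist_force: [1.5, 0.2, 0.4]
gripper_width: 1.0
(array([0.52387443, 0.17841418]), np.float64(0.05231061945412515), array([0.55445708, 0.17980125]), np.float64(2.5968695938048993), np.float64(0.6304085732812279), 145)
top strip n 157 mean [0.5557 0.18  ] px [224.4 232.8] radial 2.8 axis 2.0
```

View pics/scene13.png

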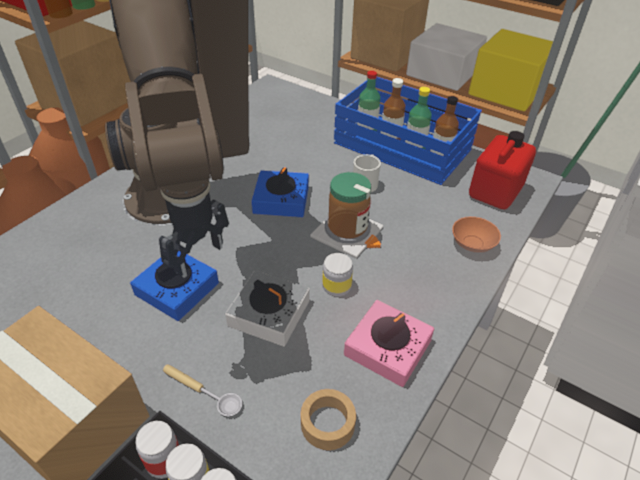

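View pics/top13.png

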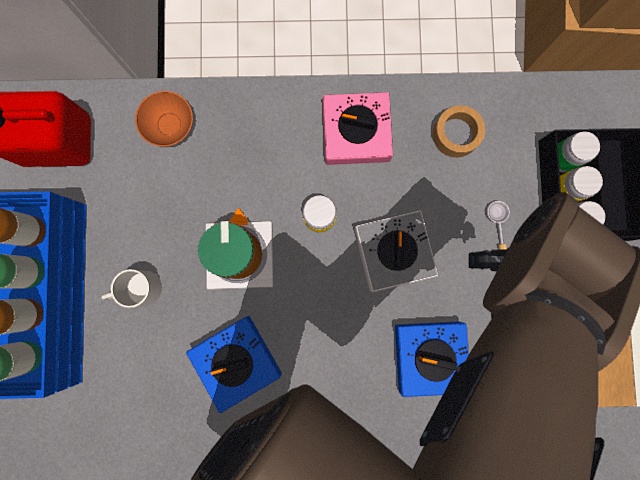

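Run:
```python
from h import *
T=cv2.imread("pics/top13.png");S=cv2.imread("pics/scene13.png")
cv2.imwrite("pics/c13.png",np.hstack([cv2.resize(T[195:305,340:450],(400,400),interpolation=2),cv2.resize(S[260:350,220:320],(400,400),interpolation=2)]))
H=cv2.cvtColor(T,cv2.COLOR_BGR2HSV);o=(H[...,0]>5)&(H[...,0]<18)&(H[...,1]>170)&(H[...,2]>110)
for q in comps(o,12):
    if 380<q[1][0]<420:
        X=np.array([ray("top",p[::-1],.094)[:2] for p in np.argwhere(q[2])]);ev=np.linalg.eigh(np.cov(X.T))[1][:,1];print(q[1],X.mean(0),np.degrees(np.arctan(ev[1]/ev[0])),"expected ~ -2")
```

```text
[399.97619048 238.28571429] [ 0.54571045 -0.17172041] -2.222371709587637 expected ~ -2
```

View pics/c13.png

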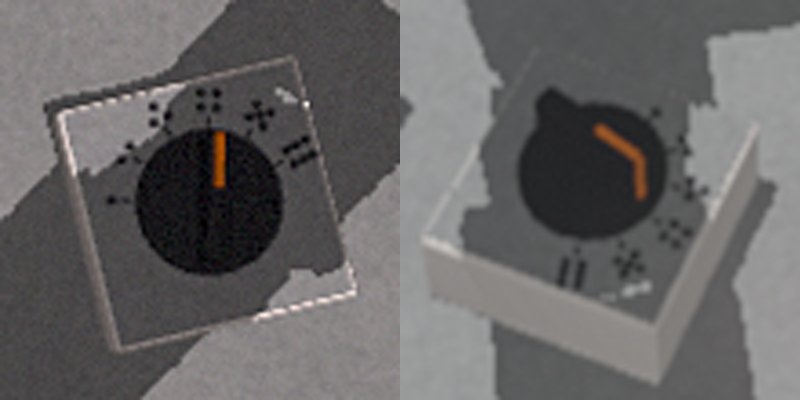

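The pointer sits at the four-dot tick, at about −2.2°, where −2° is expected. The jar is unchanged, and the tin, mug and spoon have not moved, so I'm handing in.

```bash
python3 -c "
from plant import ctrl
print(ctrl.job_done())"
```

```text
the job is handed in; nothing more can be done
None
```

I turned the jar until its label faces the bay's arrow, then set the white dial from two dots to four. The job was handed in at about 18 s.

- **Jar:** I pressed a closed fingertip on the lid, about 10–19 N at 40 mm off the axis, and turned it clockwise about 145°. In the final top view the lid strip points at about 2° (the two fits range from 0.6° to 2.8°). The bay's arrow measures about 0.9°, so the error is probably 1–2°. The lid centre is within about 1 mm of the bay centre and the jar is upright.
- **Dial:** The orange pointer line reads −2.2° against an expected −2°, in line with the four-dot tick. I released it and drew the gripper clear.
- **Bystanders:** By eye, the tin and mug are where they were. The spoon's bowl is too, but the arm hid its handle in the last top view.

Two checks disagreed:

- **Fingertip height:** The fingertips sat about 20–26 mm above the reported tool position when shut. I set both heights by the images and contact force instead.
- **Strip direction:** The scene camera's automatic strip fit (16.7° along the radius, −21° along the strip's own axis) was unreliable, so I relied on the top camera.

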